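# Shelve a column carton upright and close the row

## Robot

A 6-joint arm with a two-finger parallel gripper is mounted at the origin on the work surface. World frame = base frame: x ahead of the robot, y to its left, z up, the work surface at z = 0. Lengths are in mm, angles in rad, forces in N, time in s.
With the tool pointing down it reaches from about 375 to 975 mm from the base axis. Payload 3.8 kg.
Tool frame: the origin (TCP) lies midway between the tips of the shut fingers; the grasp point (between the pads) lies 19 mm behind it; z points along the fingers, y is the line along which they close (so a half turn about z gives the same grasp; the last joint's range is limited). The gripper opens to 85 mm and grips with 20 to 120 N. Pads are 22 mm wide; open, the fingers measure 114 mm over their backs; the gripper's body (76 mm by 85 mm) begins 54 mm behind the grasp point. The pads swing forward as they close: fully open they stand 13 mm farther back than shut.
Start: joints at [1.195, 0.264, 1.604, -0, 1.274, -0.037], TCP at [224.337, 636.624, 231.28] pointing down, gripper open.
Joint ranges: [-2.63, 2.63], [-0.94, 2.18], [0.31, 2.57], [-1.31, 4.45], [0, 2.66], [-2.55, 2.55]. Speed limits (rad/s): [2.57, 2.57, 3.14, 3.14, 3.14, 3.14].

## Interface

Orientations are given as a unit quaternion [x, y, z, w].
In Python, from cell import ctrl gives the robot as it stands.
- The arm moves only by the shell command python3 -m creep 'ROWS'. ROWS is JSON, a list that holds one entry, the list of rows, each a list of 7 numbers: the shift along the tool's x, y, z in cm, then the turn, a rotation vector about the tool's x, y, z in rad, then the finger opening in cm, from 0 to 8.54. A call has exactly 5 rows; each row shifts and turns the commanded pose from where the row before left it, along the tool's axes as they then stand; what a row does not reach is not made up. A row lasts 1/12 s, in which the tool goes at most 41.7 mm and 7.16 degrees, less where a joint would pass 70% of its speed; a pose out of reach is approached as far as the arm can. A call with a gripper value outside its range is refused whole. The fingers move at their own pace and stop on an object; the grip force is fixed at half the most. Time passes only in rows, so rows that do not move let the fingers close, or fill a call up. It gives the time, the measured TCP pose, the force, the opening and the grip force at its end, in the units of the state.
- ctrl.read_state(): the state, without advancing time (a new reading comes with each control period).
- ctrl.get_image(name): name is "scene" or "top"; returns a dict with "color" (420x560x3 uint8, red, green, blue), "intrinsics" (3x3 intrinsics, pixels), "origin" and "orientation" of the camera in the world. Camera axes: x right, y down, z forward; pixel columns grow to the right and rows downward; lengths in mm; the calibration is good to about 2 mm. A picture is of the moment at which its call begins. There is no depth.
- ctrl.close_job(): hands the job in; it is judged then, once.
The state is a dict: "time_s": time; "qpos": joint angles; "qvel": joint speeds; "joint_torque": joint torques, N m; "tcp_pos": TCP position; "eef_rot": TCP orientation; "contact_force": force on the tool from outside, world axes, zero at the start; "torque": the same for the moment, N m; "opening": finger opening in mm; "grip_force": force on a finger pad.
Only numpy, scipy, OpenCV 4.12 (cv2) and the standard library are available. Lean on these libraries where they do the work, as an engineer would, in place of code of your own. Each camera call takes 0.05 s, during which the arm holds its last target. There are 200 camera calls.

## Task

One of the three column cartons was left lying on the vial rack. Stand it upright on its narrow end in the grey storage tray, square in line with the two standing cartons and on their bookend side, and let go of it so that it stands by itself; only then slide the bookend up against it until the row is closed with no gaps and all three cartons stand upright. Do not knock over the two standing cartons or shove the other things on the bench about.

Things in the scene. Friction and masses are not known exactly. Their poses are not given: they have to be found in the camera images.
- carton_mid (a point): centre of the loose carton: rigid white closed box 130 x 55 x 26 mm, about 0.15 kg, pale grey panels on both broad faces, ends alike. It starts lying flat and centred on the vial rack, its length nearly along the rack's. Axes: x along the 130 mm length, y along the 55 mm width, z through the 26 mm thickness (up at the start).
- rack: narrow white vial rack with two rows of five round dark holes, fixed to the bench: 36 mm wide along its x, 100 mm long along its y, 40 mm high. Origin at the centre of its underside. The carton lies lengthwise on its top and overhangs both long sides by about 9 mm.
- tray: grey tray fixed to the bench: base 90 (x) by 290 mm (y), 6 mm thick, no side walls; origin at the centre of its underside, z up. The inner face of its fixed end plate (106 mm high) is at y = +135 mm. Cartons stand along y against it, centred on x = 0, length up, thickness along y; in the closed row their centres are at y = +122, +96, +70 mm, z = 71 mm. The bookend closes from -y.
- carton_a_mid (a point): centre of the standing carton next to the end plate; same box, axes here: z along the 130 mm length (up), x along the 55 mm width, y through the 26 mm thickness.
- carton_b_mid (a point): centre of the second standing carton, on the bookend side of the first; same box and axes as the first. Both start loosely spaced, within 3 mm of closed-row places.
- bookend (a joint): travel in m of the steel bookend along the tray's +y, towards the end plate; it stays where left and slides with 2 N of friction. Its upright face (70 mm wide, top 77 mm above the bench) is at tray y = -55 mm + travel. With three cartons in the row it touches them at 0.112; range 0 to 0.135; starts at 0 to 0.045.
- bookend_grip (a point): grip point of the bookend, moving with it: on the vertical centre line of its black upright grip block, 18 mm below the block's top (77 mm above the bench). The block is 18 mm along the tray's x, 22 mm along its y, and stands 60 mm behind the upright face, towards the tray's -y. Axes as the tray's.
- bottle: clear glass bottle with a red cap, 72 mm diameter, 170 mm high; bystander; origin at the centre of its underside.
- beaker: open glass cup, 70 mm diameter at the rim, 85 mm high; bystander; origin at the centre of its underside.
- wrench: small open-ended wrench 110 mm long lying on the bench along its x; bystander.
- jar: amber glass jar with a white lid, 48 mm diameter, 60 mm high; bystander; origin at the centre of its underside.
- collar: steel collar lying flat, 52 mm outside diameter, 24 mm bore, 22 mm high; bystander; origin at the centre of its underside.
- driver: screwdriver 160 mm long lying on the bench along its x; bystander.
Things that resemble listed ones, but are neither listed nor needed, are in the scene too. What is shaped like the part that bears carton_mid but blue or yellow is not meant.

How it is judged:
By the outcome, as a careful person would: the job done as asked, in the order asked, and still so for the second after the job is handed in, with the robot touching nothing.
It also fails if it takes over 58 s, if anything falls off the work surface, if the arm or the gripper's body presses on something with over 40 N, if the wrist force passes 120 N, or if a joint passes its speed limit or range.

## Working session

There is one attempt and no reset: what is moved stays moved. The work goes in short steps, Python scripts to look and compute and a shell command to move; the robot and the scene stay as the last step left them, time stands still between calls to the robot, and variables do not carry over. Pictures are saved under pics/ and viewed, at most 10 in all, crops included, and the job is handed in when it is done.

```bash
mkdir -p pics; ls
cat > h.py <<'E'
import numpy as np, cv2
from scipy.spatial.transform import Rotation as R
from cell import ctrl
def snap(n,f):
    d=ctrl.get_image(n); cv2.imwrite(f,d['color'][:,:,::-1]); np.savez(f[:-4],K=d['intrinsics'],o=d['origin'],q=d['orientation']); return d
def ray(f,uv,z):
    d=np.load(f[:-4]+'.npz'); v=R.from_quat(d['q']).apply(np.linalg.inv(d['K'])@[uv[0],uv[1],1]); o=d['o']
    return o+v*(z-o[2])/v[2]
def proj(f,p):
    d=np.load(f[:-4]+'.npz'); c=R.from_quat(d['q']).inv().apply(np.array(p)-d['o']); k=d['K']@c; return k[:2]/k[2]
E
python3 - <<'E'
from h import *
for n in('scene','top'):
    d=snap(n,f'pics/{n}0.png'); print(d['origin'],d['orientation'],d['intrinsics'])
    i=cv2.imread(f'pics/{n}0.png'); cv2.imwrite(f'pics/{n}0b.png',cv2.resize(i,(800,600),interpolation=cv2.INTER_CUBIC))
print(ctrl.read_state())
E
```

```text
pics
[1477.26401556 -361.30959283  706.5087386 ] [ 0.71564447  0.5138674  -0.26982449 -0.38857178] [[471.16181802   0.         269.97516889]
 [  0.         471.16181802 213.09244096]
 [  0.           0.           1.        ]]
[ 442.11992156  -39.24751481 1139.42207284] [ 0.70747048 -0.70366764  0.03773851 -0.05397376] [[447.76870278   0.         271.05034863]
 [  0.         447.76870278 206.01441217]
 [  0.           0.           1.        ]]
{'time_s': 0.1, 'qpos': array([ 1.19508251e+00,  2.64707096e-01,  1.60521973e+00, -1.71306283e-05,
        1.27371685e+00, -3.69337241e-02]), 'qvel': array([ 0.00093251, -0.00071599, -0.00324206, -0.00031217,  0.00175067,
        0.00140095]), 'joint_torque': array([ 9.72065573e-05, -5.16700530e+01, -3.68592453e+01, -2.36440593e-05,
        6.11861207e-03,  3.55131237e-05]), 'tcp_pos': array([224.11487334, 636.01239796, 230.07636287]), 'eef_rot': array([ 1.68578586e-01,  9.85687683e-01, -1.00543589e-03, -2.02074984e-04]), 'contact_force': array([-0.41705409, -0.02376995, -0.85340721]), 'torque': array([-0.00532944, -0.00428466,  0.01316789]), 'grip_force': 0.0, 'opening': 85.3073728558921}
```

View pics/scene0b.png

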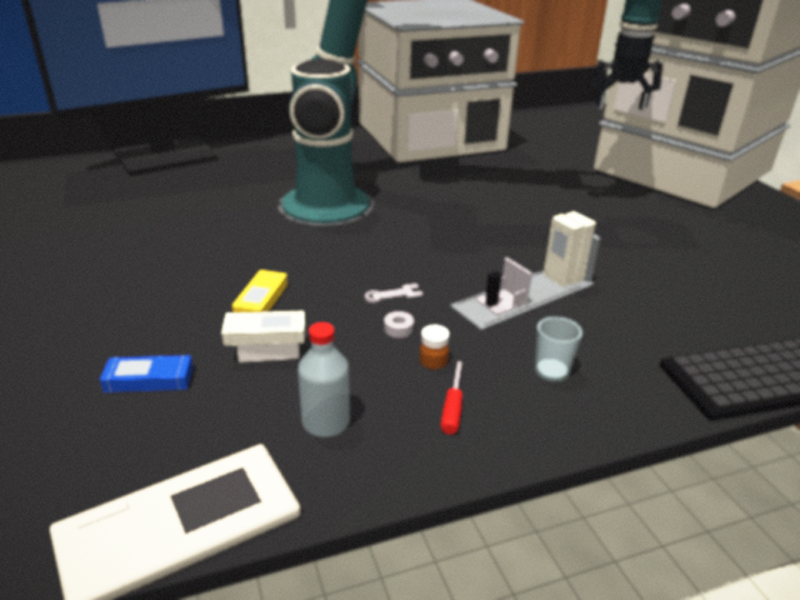

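View pics/top0b.png

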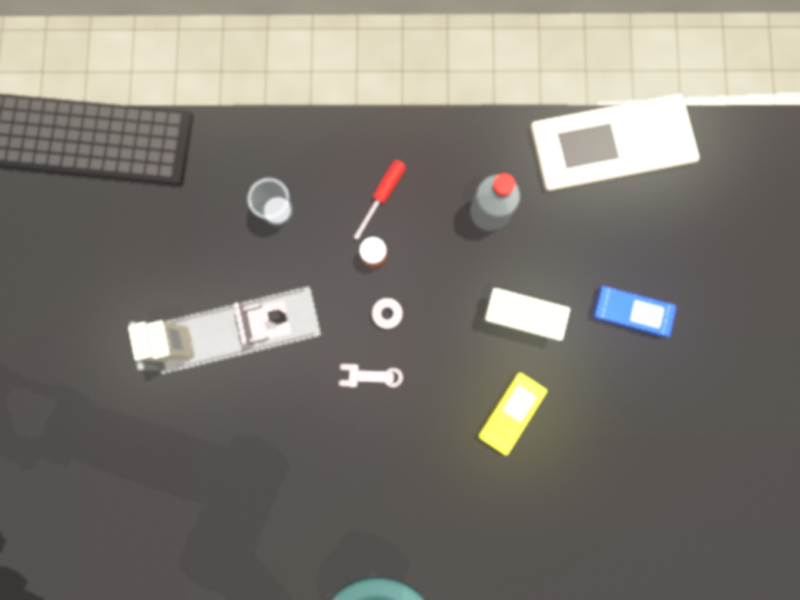

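The scene view shows the white carton on the rack (scaled about 265,330) and the tray (about 525,290). In the top view the carton is at about (528,314), the tray runs from (135,345) to (315,310), and the bookend is at about (240,325). Next I'll make enlarged crops of the top view.

Run:
```python
from h import *
i=cv2.imread('pics/top0.png')
a=cv2.resize(i[195:265,85:230],None,fx=5.5,fy=5.5,interpolation=cv2.INTER_CUBIC)  # 797x385
b=cv2.resize(i[195:245,330:410],None,fx=4,fy=4,interpolation=cv2.INTER_CUBIC) # 320x200
s=cv2.imread('pics/scene0.png'); c=cv2.resize(s[210:260,150:220],None,fx=4,fy=4,interpolation=cv2.INTER_CUBIC)
o=np.zeros((600,800,3),np.uint8); o[:385,:a.shape[1]]=a; o[390:590,:320]=b; o[390:590,400:680]=c
cv2.imwrite('pics/crop1.png',o)
```

```text
(no output)
```

View pics/crop1.png

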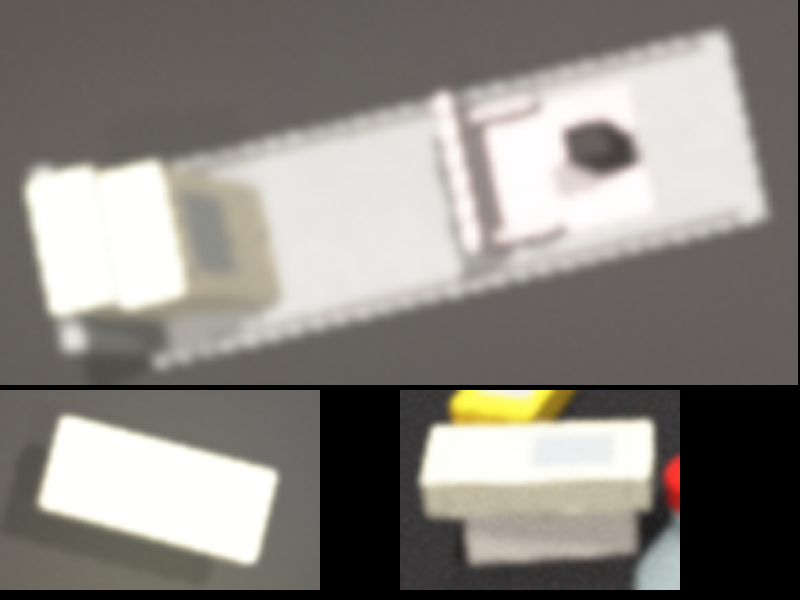

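The crop shows, in crop pixels:
- **Tray:** right-hand end corners at (726,30) and (768,215).
- **Standing cartons:** tops at b (105,168)-(188,298) and a (28,178)-(120,308).
- **Bookend:** upright top edge from (438,95) to (475,252).
- **Loose carton:** corners at (62,415), (278,470), (256,565) and (38,507).

```bash
cat > m.py <<'E'
from h import *
f='pics/top0.png'
T=lambda u,v,z: ray(f,((u+.5)/5.5+85-.5,(v+.5)/5.5+195-.5),z)[:2]
C=lambda u,v,z: ray(f,((u+.5)/4+330-.5,(v-390+.5)/4+195-.5),z)[:2]
e1,e2=T(726,30,6),T(768,215,6)
l=T(180,160,6); b=T(158,365,6)
print('tray end',e1,e2,np.linalg.norm(e1-e2))
d1=(l-e1)/np.linalg.norm(l-e1); d2=(b-e2)/np.linalg.norm(b-e2)
ang=[np.degrees(np.arctan2(d[1],d[0])) for d in (d1,d2)]
ang.append(np.degrees(np.arctan2(*( (e1-e2)[::-1])))+90)
print('ang +y',ang)
y=d1+d2; y/=np.linalg.norm(y); x=np.array([y[1],-y[0]])
o=(e1+e2)/2+145*y
print('tray o',o,'x',x,'y',y, 'yaw',np.degrees(np.arctan2(x[1],x[0])))
tl=lambda p:((p-o)@x,(p-o)@y)
for n,p in dict(b1=T(105,166,136),b2=T(162,158,136),b3=T(188,298,136),b4=T(122,310,136),a1=T(28,176,136),a2=T(52,318,136),bk1=T(436,94,77),bk2=T(468,252,77),g1=T(565,130,95),g2=T(637,150,95),g3=T(600,117,95),g4=T(603,176,95)).items(): print(n,np.round(tl(p),1))
c=[C(62,415,66),C(278,470,66),C(256,565,66),C(38,507,66)]
print(c,'ctr',np.mean(c,0)); L=(c[0]-c[1]+c[3]-c[2])/2;W=(c[0]-c[3]+c[1]-c[2])/2
print(np.linalg.norm(L),np.linalg.norm(W),np.degrees(np.arctan2(L[1],L[0])),np.degrees(np.arctan2(W[1],W[0])))
S=lambda X,Y,z: ray(f,((X+.5)*.7-.5,(Y+.5)*.7-.5),z)[:2]
for n,a in dict(collar=(387,313,22),wr1=(345,376,4),wr2=(395,377,4),bottle=(504,184,170),beaker=(270,195,85),jar=(373,250,60),yel1=(547,385,26),yel2=(520,375,26),yel3=(482,438,26),drv=(357,237,10)).items(): print(n,S(*a).round())
E
python3 m.py
```

```text
tray end [604.91250628 127.17388606] [518.71225012 105.77179419] 88.8174177638658
ang +y [np.float64(103.75132211325837), np.float64(104.13980591962694), np.float64(103.94363722852123)]
tray o [526.86738965 257.19898473] x [0.97052514 0.24099992] y [-0.24099992  0.97052514] yaw 13.945564016442644
b1 [ 27.4 102.8]
b2 [25.1 79.2]
b3 [-34.   79.7]
b4 [-32.4 107. ]
a1 [ 30.9 134.7]
a2 [-28.8 135.7]
bk1 [ 34.6 -23. ]
bk2 [-36.2 -22.5]
g1 [  3.1 -78. ]
g2 [ -12.6 -106.2]
g3 [  5.  -93.8]
g4 [-20.1 -89.7]
[array([ 595.39392653, -192.74735403]), array([ 562.57898461, -321.22923881]), array([ 505.62988425, -306.51120046]), array([ 539.64517108, -177.60581339])] ctr [ 550.81199162 -249.52340167]
132.96097847015594 58.29322679882929 75.4446476378773 -14.839684225735892
collar [555. -13.]
wr1 [445.  61.]
wr2 [444. -27.]
bottle [ 743. -197.]
beaker [750. 187.]
jar [660.  11.]
yel1 [ 432. -288.]
yel2 [ 449. -242.]
yel3 [ 342. -176.]
drv [694.  43.]
```

```bash
cat > go.py <<'E'
# python3 go.py x y z yaw_of_tool_y(deg) phi(deg): remaining move in tool axes
import sys; from h import *
from scipy.spatial.transform import Rotation as R
def target(yaw,phi):
    y=np.array([np.cos(np.radians(yaw)),np.sin(np.radians(yaw)),0]); z=np.array([0,0,-1.]); x=np.cross(y,z)
    return R.from_matrix(np.c_[x,y,z])*R.from_rotvec([0,np.radians(phi),0])
a=[float(v) for v in sys.argv[1:6]]
s=ctrl.read_state(); r=R.from_quat(s['eef_rot'])
g=target(a[3],a[4])
print('t',s['time_s'],'tcp',s['tcp_pos'].round(1),'q',s['qpos'].round(2),'F',s['contact_force'].round(1),'op',round(s['opening'],1),'grip',round(s['grip_force'],1))
print('shift cm (current tool axes)',(r.inv().apply(np.array(a[:3])-s['tcp_pos'])/10).round(2),'turn',(r.inv()*g).as_rotvec().round(3),'tool axes x,y,z',r.as_matrix().T.round(2).tolist())
E
for i in 1 2 3 4; do python3 -m creep '[[[-4.1,-0.28,0,0,0,0.06,8.54],[-4.1,-0.28,0,0,0,0.06,8.54],[-4.1,-0.28,0,0,0,0.06,8.54],[-4.1,-0.28,0,0,0,0.06,8.54],[-4.1,-0.28,0,0,0,0.06,8.54]]]'; done
python3 - <<'E'
import numpy as np
u=np.array([np.cos(np.radians(75.3)),np.sin(np.radians(75.3)),0]);z=np.array([0,0,1.]);t=-(u+z)*.7071
g=np.array([551,-249.5,53])+15*u
print('tcp grasp',g+23*t,'pre',g-77*t)
E
python3 go.py 585.2 -164.5 107.4 -14.7 -45
```

```text
time_s: 0.52
tcp_pos: [402.6, 532.6, 230.6]
eef_rot: [0.315, 0.949, -0.0, -0.0]
contact_force: [0.9, 1.0, -0.4]
opening: 84.9
grip_force: 0.0
time_s: 0.93
tcp_pos: [541.0, 381.3, 230.5]
eef_rot: [0.454, 0.891, -0.0, -0.0]
contact_force: [0.6, 0.4, -0.8]
opening: 85.5
grip_force: 0.0
time_s: 1.35
tcp_pos: [628.4, 196.1, 230.6]
eef_rot: [0.582, 0.813, -0.0, -0.0]
contact_force: [0.6, 0.6, 0.2]
opening: 85.4
grip_force: 0.0
time_s: 1.77
tcp_pos: [657.1, -6.6, 230.6]
eef_rot: [0.697, 0.717, -0.0, -0.0]
contact_force: [0.4, 0.1, -0.6]
opening: 85.1
grip_force: 0.0
tcp grasp [ 550.67942759 -250.72194935   36.7367    ] pre [ 568.62265185 -182.32644655  107.4467    ]
t 1.7667 tcp [657.1  -6.6 230.6] q [-0.05  0.23  1.65 -0.    1.27 -0.08] F [ 0.4  0.1 -0.6] op 85.1 grip 0.0
shift cm (current tool axes) [-15.58  -7.64  12.33] turn [ 0.112 -0.78   0.271] tool axes x,y,z [[-0.03, 1.0, 0.0], [1.0, 0.03, -0.0], [-0.0, 0.0, -1.0]]
```

```bash
python3 -m creep '[[[-3.5,-1.1,0,0,0,0.058,8.54],[-3.5,-1.1,0,0,0,0.058,8.54],[-3.5,-1.1,0,0,0,0.058,8.54],[-3.5,-1.1,0,0,0,0.058,8.54],[-3.5,-1.1,0,0,0,0.058,8.54]]]' >/dev/null
python3 -m creep '[[[0,0,1,0,-0.12,0,8.54],[0,0,1,0,-0.12,0,8.54],[0,0,1,0,-0.12,0,8.54],[0,0,1,0,-0.12,0,8.54],[0,0,1,0,-0.12,0,8.54]]]' 
python3 -m creep '[[[0,0,0,0,-0.12,0,8.54],[0,0,0,0,-0.07,0,8.54],[0,0,0,0,0,0,8.54],[0,0,0,0,0,0,8.54],[0,0,0,0,0,0,8.54]]]' 
python3 go.py 568.6 -182.3 107.4 -14.7 -45
```

```text
time_s: 2.6
tcp_pos: [585.5, -185.5, 184.2]
eef_rot: [0.757, 0.582, -0.235, 0.183]
contact_force: [-0.4, 1.1, -0.3]
opening: 85.2
grip_force: 0.0
time_s: 3.02
tcp_pos: [585.2, -185.2, 183.7]
eef_rot: [0.732, 0.563, -0.304, 0.234]
contact_force: [0.4, -0.0, 0.5]
opening: 85.1
grip_force: 0.0
t 3.0167 tcp [ 585.2 -185.2  183.7] q [ 0.04  0.34  1.79 -0.76  1.37  0.61] F [ 0.4 -0.   0.5] op 85.1 grip 0.0
shift cm (current tool axes) [ 5.31 -1.68  5.48] turn [-0.001  0.003 -0.001] tool axes x,y,z [[0.18, 0.68, -0.71], [0.97, -0.26, 0.0], [-0.18, -0.69, -0.71]]
```

```bash
python3 -m creep '[[[1.77,-0.56,1.83,0,0,0,8.54],[1.77,-0.56,1.83,0,0,0,8.54],[1.77,-0.56,1.83,0,0,0,8.54],[0,0,0,0,0,0,8.54],[0,0,0,0,0,0,8.54]]]' 
python3 go.py 550.7 -250.7 36.7 -14.7 -45
python3 - <<'E'
from h import *
snap('top','pics/top1.png'); snap('scene','pics/scene1.png')
i=cv2.imread('pics/top1.png'); s=cv2.imread('pics/scene1.png')
o=np.zeros((600,800,3),np.uint8)
o[:400,:400]=cv2.resize(i[170:270,310:410],(400,400),interpolation=cv2.INTER_CUBIC); o[:400,400:]=cv2.resize(s[170:270,140:240],(400,400),interpolation=cv2.INTER_CUBIC)
cv2.imwrite('pics/crop2.png',o[:400])
E
```

```text
time_s: 3.43
tcp_pos: [567.4, -183.5, 107.4]
eef_rot: [0.731, 0.563, -0.305, 0.234]
contact_force: [0.9, 0.3, 0.3]
opening: 85.4
grip_force: 0.0
t 3.4333 tcp [ 567.4 -183.5  107.4] q [ 0.05  0.41  1.87 -0.79  1.27  0.71] F [0.9 0.3 0.3] op 85.4 grip 0.0
shift cm (current tool axes) [0.15 0.12 9.89] turn [-0.003  0.005 -0.001] tool axes x,y,z [[0.18, 0.68, -0.71], [0.97, -0.26, -0.0], [-0.18, -0.69, -0.7]]
```

View pics/crop2.png

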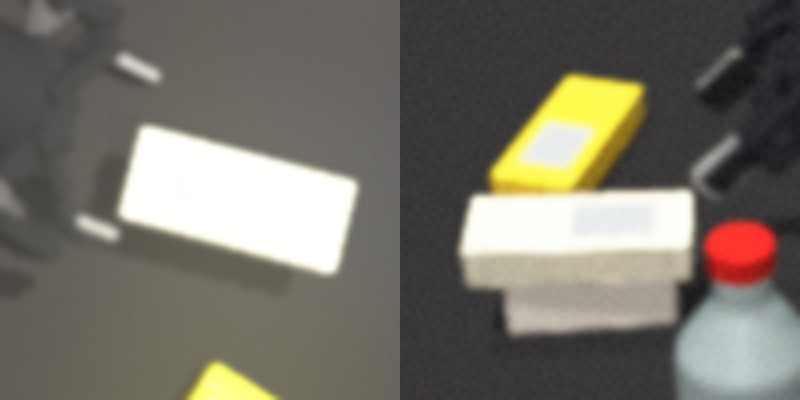

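The view shows the open pads at crop (138,68) and (97,228), and the carton corners at (142,125), (357,182), (335,273) and (120,215). I'll check the lateral alignment with the calibration.

Run:
```python
from h import *
f='pics/top1.png'
P=lambda u,v:((u+.5)/4+310-.5,(v+.5)/4+170-.5)
c=[ray(f,P(*k),66)[:2] for k in((142,125),(357,182),(335,273),(120,215))]
m=np.mean(c,0);L=c[0]-c[1]+c[3]-c[2];print('ctr',m,np.degrees(np.arctan2(L[1],L[0])))
s=ctrl.read_state(); r=R.from_quat(s['eef_rot']).as_matrix(); p=s['tcp_pos']
print('lateral: tcp',p@r[:,1],'carton',np.r_[m,0]@r[:,1])
for b in(0,13):
  for sg in(1,-1):
    q=proj(f,p+r[:,1]*sg*42.6-b*r[:,2]); print(b,sg,(q[0]-310)*4,(q[1]-170)*4)
```

```text
ctr [ 551.10875052 -249.52862565] 75.0551905190776
lateral: tcp 598.1456951215936 carton 596.618351465767
0 1 153.21958568973355 86.2652514252618
0 -1 117.25736670269475 227.75767056039558
13 1 139.94276833672984 79.6488348201542
13 -1 103.55069761250274 222.26536677379124
```

```bash
python3 -m creep '[[[0.03,-0.25,1.9,0,0,0,8.54],[0.03,0,2.0,0,0,0,8.54],[0.03,0,2.0,0,0,0,8.54],[0.03,0,2.0,0,0,0,8.54],[0.03,0,2.0,0,0,0,8.54]]]' 
python3 -m creep '[[[0,0,0,0,0,0,8.54],[0,0,0,0,0,0,4],[0,0,0,0,0,0,4],[0,0,0,0,0,0,4],[0,0,0,0,0,0,4]]]'
python3 -m creep '[[[0,0,0,0,0,0,4],[0,0,0,0,0,0,4],[0,0,0,0,0,0,4],[0,0,0,0,0,0,4],[0,0,0,0,0,0,4]]]'
python3 go.py 550.7 -250.7 36.7 -14.7 -45
```

```text
time_s: 3.95
tcp_pos: [550.7, -249.8, 38.7]
eef_rot: [0.732, 0.563, -0.303, 0.237]
contact_force: [0.4, -0.8, -0.8]
opening: 85.4
grip_force: 0.0
time_s: 4.37
tcp_pos: [550.5, -248.3, 38.5]
eef_rot: [0.731, 0.563, -0.304, 0.236]
contact_force: [0.9, 1.7, 4.9]
opening: 54.7
grip_force: 63.5
time_s: 4.78
tcp_pos: [550.5, -248.3, 38.5]
eef_rot: [0.731, 0.563, -0.304, 0.237]
contact_force: [2.4, 2.8, 7.1]
opening: 54.4
grip_force: 63.8
t 4.7833 tcp [ 550.5 -248.3   38.5] q [-0.06  0.48  1.93 -0.88  1.12  0.77] F [2.4 2.8 7.1] op 54.4 grip 63.8
shift cm (current tool axes) [-0.03  0.08  0.29] turn [ 0.003  0.005 -0.003] tool axes x,y,z [[0.18, 0.68, -0.71], [0.97, -0.25, 0.0], [-0.18, -0.69, -0.7]]
```

```bash
python3 -m creep '[[[-2.55,0,-2.55,0,0,0,4],[-2.55,0,-2.55,0,0,0,4],[-2.55,0,-2.55,0,0,0,4],[-2.55,0,-2.55,0,0,0,4],[-2.55,0,-2.55,0,0,0,4]]]' 
python3 -m creep '[[[0,0,0,0,0.105,0,4],[0,0,0,0,0.105,0,4],[0,0,0,0,0.105,0,4],[0,0,0,0,0.105,0,4],[0,0,0,0,0.105,0,4]]]'
python3 -m creep '[[[0,0,0,0,0.105,0,4],[0,0,0,0,0.105,0,4],[0,0,0,0,0.105,0,4],[0,0,0,0,0.105,0,4],[0,0,0,0,0.105,0,4]]]'
python3 -m creep '[[[0,0,0,0,0.105,0,4],[0,0,0,0,0.105,0,4],[0,0,0,0,0.105,0,4],[0,0,0,0,0.105,0,4],[0,0,0,0,0.1,0,4]]]'
python3 go.py 509.7 326.6 190 13.9 45
```

```text
time_s: 5.2
tcp_pos: [548.0, -247.1, 217.8]
eef_rot: [0.731, 0.564, -0.305, 0.234]
contact_force: [1.2, -0.7, -1.2]
opening: 53.9
grip_force: 63.7
time_s: 5.62
tcp_pos: [549.0, -246.8, 217.8]
eef_rot: [0.785, 0.606, -0.102, 0.08]
contact_force: [-0.7, -0.0, -1.9]
opening: 54.4
grip_force: 63.7
time_s: 6.03
tcp_pos: [548.8, -247.7, 217.9]
eef_rot: [0.785, 0.605, 0.105, -0.079]
contact_force: [-0.6, -0.1, -2.2]
opening: 54.2
grip_force: 63.7
time_s: 6.45
tcp_pos: [548.4, -248.4, 217.1]
eef_rot: [0.732, 0.564, 0.303, -0.232]
contact_force: [0.2, 0.7, -2.4]
opening: 54.2
grip_force: 63.7
t 6.45 tcp [ 548.4 -248.4  217.1] q [-0.82  0.37  1.68  0.64  1.57 -0.73] F [ 0.2  0.7 -2.4] op 54.2 grip 63.7
shift cm (current tool axes) [ 36.78 -18.43  40.45] turn [ 0.355  0.002 -0.353] tool axes x,y,z [[0.18, 0.69, 0.71], [0.97, -0.26, 0.0], [0.18, 0.68, -0.71]]
```

```bash
for i in 1 2 3 4; do python3 -m creep '[[[2.03,-0.19,2.03,0.0177,0,-0.0177,4],[2.03,-0.19,2.03,0.0177,0,-0.0177,4],[2.03,-0.19,2.03,0.0177,0,-0.0177,4],[2.03,-0.19,2.03,0.0177,0,-0.0177,4],[2.03,-0.19,2.03,0.0177,0,-0.0177,4]]]'|grep tcp; done
python3 go.py 509.7 326.6 160 13.9 45
```

```text
tcp_pos: [568.6, -104.2, 215.3]
tcp_pos: [570.7, 39.9, 214.8]
tcp_pos: [554.8, 182.8, 214.0]
tcp_pos: [521.3, 322.5, 213.4]
t 8.1167 tcp [521.3 322.5 213.4] q [ 0.1   0.2   1.91  0.81  1.29 -0.48] F [-0.4 -0.  -1.3] op 54.4 grip 63.8
shift cm (current tool axes) [-3.27 -1.01  4.28] turn [-0.004  0.005 -0.   ] tool axes x,y,z [[-0.17, 0.69, 0.7], [0.97, 0.24, -0.0], [-0.17, 0.68, -0.71]]
```

Move to 30 mm above the place, then look.

```bash
python3 -m creep '[[[-1.6,-0.34,1.8,0,0,0,4],[-1.6,-0.34,1.8,0,0,0,4],[-1.6,-0.33,1.8,0,0.005,0,4],[-1.6,0,1.8,0,0,0,4],[0,0,0,0,0,0,4]]]'|grep -E "tcp|force"
python3 go.py 509.7 326.6 72 13.9 45
python3 - <<'E'
from h import *
snap('top','pics/top2.png'); snap('scene','pics/scene2.png')
i=cv2.imread('pics/top2.png'); s=cv2.imread('pics/scene2.png')
print(proj('pics/scene2.png',(509.7,326.6,100)))
o=np.zeros((600,800,3),np.uint8)
o[:,:400]=cv2.resize(i[170:290,90:170],(400,600),interpolation=cv2.INTER_CUBIC); o[:,400:]=cv2.resize(s[110:230,355:435],(400,600),interpolation=cv2.INTER_CUBIC)
cv2.imwrite('pics/crop3.png',o)
E
```

```text
tcp_pos: [506.4, 323.3, 112.0]
contact_force: [-1.3, -0.1, -1.2]
grip_force: 63.8
t 8.5333 tcp [506.4 323.3 112. ] q [ 0.11  0.31  2.    0.86  1.16 -0.63] F [-1.3 -0.1 -1.2] op 54.5 grip 63.8
shift cm (current tool axes) [-2.65  0.45  3.  ] turn [-0.01   0.001 -0.007] tool axes x,y,z [[-0.16, 0.69, 0.71], [0.97, 0.24, -0.01], [-0.18, 0.68, -0.71]]
[389.52467249 169.11514728]
```

View pics/crop3.png

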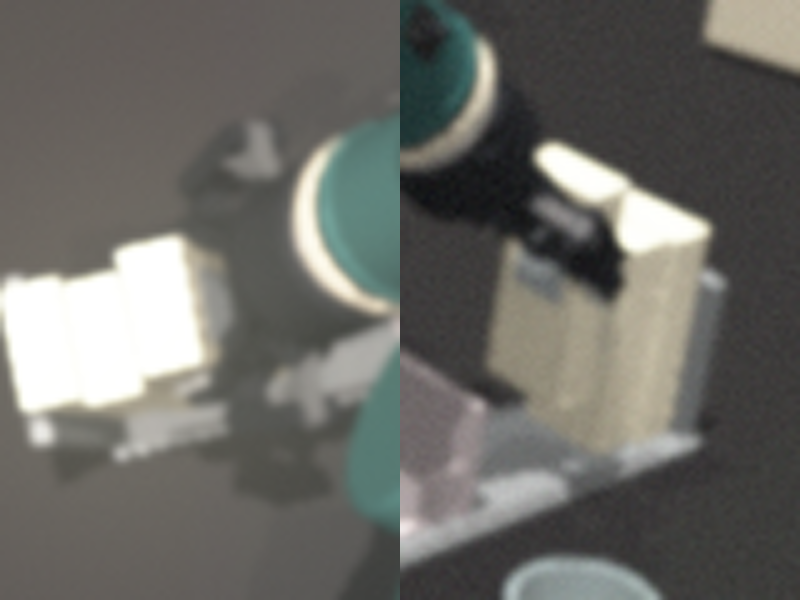

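The held carton is upright above the tray. Its top corners are at about (115,248), (185,235), (205,362) and (138,382) in the left crop, and b's visible top edge runs from (63,280) to (90,408).

Run:
```python
from h import *
f='pics/top2.png'
o=np.array([526.87,257.2]);x=np.array([.9705,.241]);y=np.array([-.241,.9705])
def T(u,v,z):
    p=ray(f,(u/5+90,v/5+170),z)[:2]-o; return np.round([p@x,p@y],1)
for k in((115,248),(185,235),(205,362),(138,382)): print('held',T(*k,174))
for k in((63,280),(90,408),(143,393),(5,285),(25,412)): print('ab',T(*k,136))
s=ctrl.read_state(); r=R.from_quat(s['eef_rot']).as_matrix(); c=s['tcp_pos']+r@[-11,0,-9.5]
print('nominal centre tray',(c[:2]-o)@x,(c[:2]-o)@y,c[2],'up',r@[.7071,0,-.7071],'width',r[:,1], np.degrees(np.arctan2(r[1,1],r[0,1])))
```

```text
held [26.8 66.7]
held [25.1 35.7]
held [-31.3  37.9]
held [-32.9  68. ]
ab [ 25.2 105.7]
ab [-34.5 104.6]
ab [-33.5  80. ]
ab [ 29.3 132. ]
ab [-29.3 133.6]
nominal centre tray -0.48847818997608705 54.36335925176602 115.83257101326934 up [5.48205432e-03 4.62238200e-04 9.99975276e-01] width [ 0.97051547  0.24097763 -0.00543194] 13.944458175913914
```

```bash
python3 -m creep '[[[-0.6,0,0.8,0,0,0,4],[-0.7,0,0.8,0,0,0,4],[-0.7,0,0.8,0,0,0,4],[-0.7,0,0.7,0,0,0,4],[0,0,0,0,0,0,4]]]'|grep -E "tcp|force"
python3 -m creep '[[[-0.07,0,0.07,0,0,0,4],[0,0,0,0,0,0,4],[-0.07,0,0.07,0,0,0,4],[0,0,0,0,0,0,4],[0,0,0,0,0,0,4]]]'|grep -E "tcp|force"
python3 go.py 509.7 326.6 72 13.9 45
```

```text
tcp_pos: [508.7, 326.0, 74.0]
contact_force: [-0.6, 0.5, -1.4]
grip_force: 63.8
tcp_pos: [510.5, 326.4, 74.9]
contact_force: [-0.1, -0.3, -1.5]
grip_force: 63.8
t 9.4667 tcp [510.5 326.4  74.9] q [ 0.11  0.37  2.01  0.9   1.11 -0.69] F [-0.1 -0.3 -1.5] op 54.1 grip 63.8
shift cm (current tool axes) [-0.18 -0.07  0.23] turn [-0.001 -0.    -0.001] tool axes x,y,z [[-0.17, 0.69, 0.71], [0.97, 0.24, -0.0], [-0.17, 0.69, -0.71]]
```

```bash
for i in 1 2; do python3 -m creep '[[[-0.1,0,0.1,0,0,0,4],[0,0,0,0,0,0,4],[0,0,0,0,0,0,4],[0,0,0,0,0,0,4],[0,0,0,0,0,0,4]]]'|grep -E "tcp|force"; done
```

```text
tcp_pos: [510.2, 326.4, 73.2]
contact_force: [-0.2, -0.2, -1.0]
grip_force: 63.8
tcp_pos: [510.2, 326.4, 71.7]
contact_force: [-0.8, -0.0, -1.0]
grip_force: 63.8
```

```bash
for i in 1 2; do python3 -m creep '[[[-0.07,0,0.07,0,0,0,4],[0,0,0,0,0,0,4],[0,0,0,0,0,0,4],[0,0,0,0,0,0,4],[0,0,0,0,0,0,4]]]'|grep -E "tcp|force"; done
```

```text
tcp_pos: [510.3, 326.5, 71.1]
contact_force: [0.2, -0.5, 1.9]
grip_force: 64.1
tcp_pos: [510.3, 326.6, 71.1]
contact_force: [-1.6, -3.7, 6.7]
grip_force: 64.8
```

```bash
python3 -m creep '[[[0,0,0,0,0,0,5.7],[0,0,0,0,0,0,6],[0,0,0,0,0,0,6.5],[0,0,0,0,0,0,7.5],[0,0,0,0,0,0,8.54]]]'|grep -E "tcp|force|open"
python3 -m creep '[[[0,0,0,0,0,0,8.54],[0,0,0,0,0,0,8.54],[0,0,-0.3,0,0,0,8.54],[0,0,-0.7,0,0,0,8.54],[0,0,-1,0,0,0,8.54]]]'|grep -E "tcp|force|open"
python3 - <<'E'
from h import *
snap('top','pics/top3.png'); snap('scene','pics/scene3.png')
i=cv2.imread('pics/top3.png'); s=cv2.imread('pics/scene3.png')
o=np.zeros((600,800,3),np.uint8)
o[:,:400]=cv2.resize(i[170:290,90:170],(400,600),interpolation=cv2.INTER_CUBIC); o[:,400:]=cv2.resize(s[110:230,355:435],(400,600),interpolation=cv2.INTER_CUBIC)
cv2.imwrite('pics/crop4.png',o)
E
```

```text
tcp_pos: [510.0, 326.4, 69.5]
contact_force: [0.1, 0.6, -0.0]
opening: 84.6
grip_force: 0.0
tcp_pos: [513.0, 312.4, 83.8]
contact_force: [0.2, 0.9, 0.1]
opening: 85.0
grip_force: 0.0
```

View pics/crop4.png

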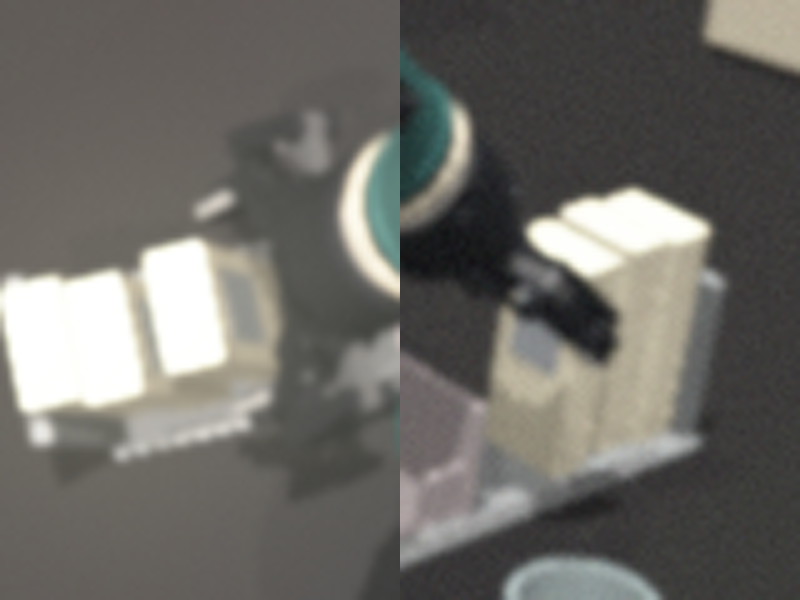

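The carton stands alone and upright, in line with the other two with a small gap before b; its top is at (142,250)-(228,362) in the left crop. Now retract, close the fingers, and go behind the bookend block.

```bash
python3 -m creep '[[[0,0,-2,0,0,0,8.54],[0,0,-2.5,0,0,0,8.54],[0,0,-2.5,0,0,0,8.54],[0,0,-2.5,0,0,0,8.54],[0,0,-2.5,0,0,0,8.54]]]'|grep -E "tcp|force"
python3 -m creep '[[[0,0,0,0,-0.12,0,0],[0,0,0,0,-0.12,0,0],[0,0,0,0,-0.12,0,0],[0,0,0,0,-0.12,0,0],[0,0,0,0,-0.12,0,0]]]'|grep -E "tcp|force"
python3 -m creep '[[[0,0,0,0,-0.12,0,0],[0,0,0,0,-0.065,0,0],[-2,0,0,0,0,0,0],[-2,0,0,0,0,0,0],[-2,0,0,0,0,0,0]]]'|grep -E "tcp|force"
python3 go.py 555.8 140.7 62 13.9 0
python3 - <<'E'
from h import *
f='pics/top3.png'
o=np.array([526.87,257.2]);x=np.array([.9705,.241]);y=np.array([-.241,.9705])
for k in((142,250),(203,238),(228,362),(165,375)):
    p=ray(f,(k[0]/5+90,k[1]/5+170),136)[:2]-o; print(np.round([p@x,p@y],1))
E
```

```text
tcp_pos: [534.3, 229.3, 169.8]
contact_force: [-0.4, -0.3, 1.4]
grip_force: 0.0
tcp_pos: [535.6, 229.7, 170.9]
contact_force: [0.0, 0.6, -0.3]
grip_force: 0.0
tcp_pos: [548.4, 172.6, 169.1]
contact_force: [-0.8, 0.5, -0.0]
grip_force: 0.0
t 13.3167 tcp [548.4 172.6 169.1] q [0.26 0.12 1.89 0.   1.13 0.02] F [-0.8  0.5 -0. ] op 0.1 grip 0.0
shift cm (current tool axes) [-3.28 -0.03 10.7 ] turn [-0.002 -0.001  0.003] tool axes x,y,z [[-0.24, 0.97, 0.0], [0.97, 0.24, -0.0], [-0.0, 0.0, -1.0]]
[30.1 68.1]
[28.9 39.9]
[-28.9  39.8]
[-27.9  68.7]
```

The new carton's measured centre is about x +0.5, y 54 mm in the tray, and it is square. Next, descend behind the block.

```bash
python3 -m creep '[[[-1.6,0,0,0,0,0,0],[-1.7,0,1.5,0,0,0,0],[0,0,3,0,0,0,0],[0,0,3,0,0,0,0],[0,0,3,0,0,0,0]]]'|grep -E "tcp|force"
python3 -m creep '[[[0,0,0,0,0,0,0],[0.5,0,0,0,0,0,0],[0.5,0,0,0,0,0,0],[0.3,0,0,0,0,0,0],[0,0,0,0,0,0,0]]]'|grep -E "tcp|force"
python3 - <<'E'
from h import *
s=ctrl.read_state(); o=np.array([526.87,257.2]);x=np.array([.9705,.241]);y=np.array([-.241,.9705]);p=s['tcp_pos'][:2]-o
print(s['time_s'],p@x,p@y)
snap('top','pics/top4.png'); snap('scene','pics/scene4.png')
i=cv2.imread('pics/top4.png'); s=cv2.imread('pics/scene4.png')
o=np.zeros((600,800,3),np.uint8)
o[:,:400]=cv2.resize(i[170:290,140:220],(400,600),interpolation=cv2.INTER_CUBIC); o[:,400:]=cv2.resize(s[130:250,310:390],(400,600),interpolation=cv2.INTER_CUBIC)
cv2.imwrite('pics/crop5.png',o)
E
```

```text
tcp_pos: [557.0, 139.5, 63.6]
contact_force: [0.7, 0.3, 0.1]
grip_force: 0.0
tcp_pos: [554.9, 154.0, 66.2]
contact_force: [-0.1, 0.1, 0.3]
grip_force: 0.0
14.15 2.3346187027550442 -106.86314955369383
```

View pics/crop5.png

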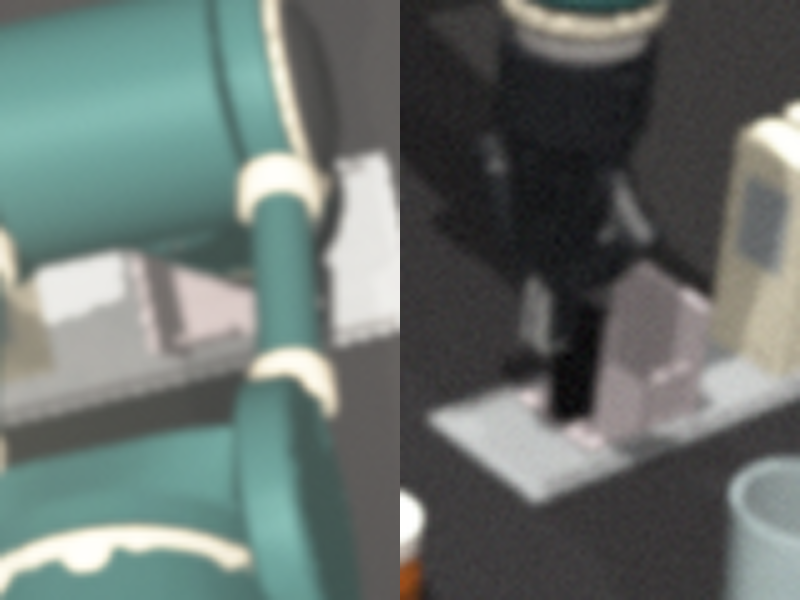

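The closed fingers stand just behind the black block (right crop, about 575,360), and the carton is standing clear ahead. Now push.

```bash
python3 -m creep '[[[0.4,-0.2,0,0,0,0,0],[0.5,0,0,0,0,0,0],[0.6,0,0,0,0,0,0],[0.6,0,0,0,0,0,0],[0.6,0,0,0,0,0,0]]]'|grep -E "tcp|force"
python3 -m creep '[[[0.6,0,0,0,0,0,0],[0.6,0,0,0,0,0,0],[0.6,0,0,0,0,0,0],[0.6,0,0,0,0,0,0],[0.5,0,0,0,0,0,0]]]'|grep -E "tcp|force"
python3 -m creep '[[[0.15,0,0,0,0,0,0],[0.15,0,0,0,0,0,0],[0.15,0,0,0,0,0,0],[0.15,0,0,0,0,0,0],[0.15,0,0,0,0,0,0]]]'|grep -E "tcp|force"
python3 go.py 532.9 232.9 64 13.9 0
```

```text
tcp_pos: [544.8, 178.9, 63.9]
contact_force: [1.6, -2.6, 0.7]
grip_force: 1.1
tcp_pos: [537.6, 207.3, 63.7]
contact_force: [1.0, -1.9, 1.9]
grip_force: 1.1
tcp_pos: [535.9, 213.7, 63.6]
contact_force: [0.8, -1.9, 0.8]
grip_force: 1.0
t 15.5 tcp [535.9 213.7  63.6] q [0.34 0.24 1.96 0.   0.94 0.09] F [ 0.8 -1.9  0.8] op 0.0 grip 1.0
shift cm (current tool axes) [ 1.93  0.17 -0.04] turn [-0.003 -0.001 -0.   ] tool axes x,y,z [[-0.24, 0.97, 0.0], [0.97, 0.24, -0.0], [-0.0, -0.0, -1.0]]
```

```bash
for i in 1 2 3; do python3 -m creep '[[[0.1,0,0,0,0,0,0],[0.1,0,0,0,0,0,0],[0.1,0,0,0,0,0,0],[0.1,0,0,0,0,0,0],[0.1,0,0,0,0,0,0]]]'|grep -E "tcp|contact"; done
python3 go.py 532.9 232.9 64 13.9 0
```

```text
tcp_pos: [534.7, 218.7, 63.6]
contact_force: [1.0, -1.3, 1.5]
tcp_pos: [533.5, 223.5, 63.6]
contact_force: [0.9, -2.4, 0.6]
tcp_pos: [532.2, 228.5, 63.6]
contact_force: [0.8, -2.6, 1.0]
t 16.75 tcp [532.2 228.5  63.6] q [0.36 0.25 1.96 0.   0.94 0.12] F [ 0.8 -2.6  1. ] op -0.2 grip 1.7
shift cm (current tool axes) [ 0.41  0.17 -0.04] turn [-0.003 -0.001  0.   ] tool axes x,y,z [[-0.24, 0.97, 0.0], [0.97, 0.24, -0.0], [-0.0, -0.0, -1.0]]
```

```bash
for i in 1 2; do python3 -m creep '[[[0.08,0,0,0,0,0,0],[0.08,0,0,0,0,0,0],[0.08,0,0,0,0,0,0],[0.08,0,0,0,0,0,0],[0.08,0,0,0,0,0,0]]]'|grep -E "tcp|contact"; done
python3 - <<'E'
from h import *
snap('top','pics/top5.png'); snap('scene','pics/scene5.png')
s=cv2.imread('pics/scene5.png'); 
cv2.imwrite('pics/crop6.png',cv2.resize(s[130:235,325:435],(800,764),interpolation=cv2.INTER_CUBIC)[:600])
E
```

```text
tcp_pos: [531.3, 232.3, 63.6]
contact_force: [1.1, -3.5, 0.9]
tcp_pos: [530.6, 235.1, 63.7]
contact_force: [1.7, -10.0, 1.9]
```

View pics/crop6.png

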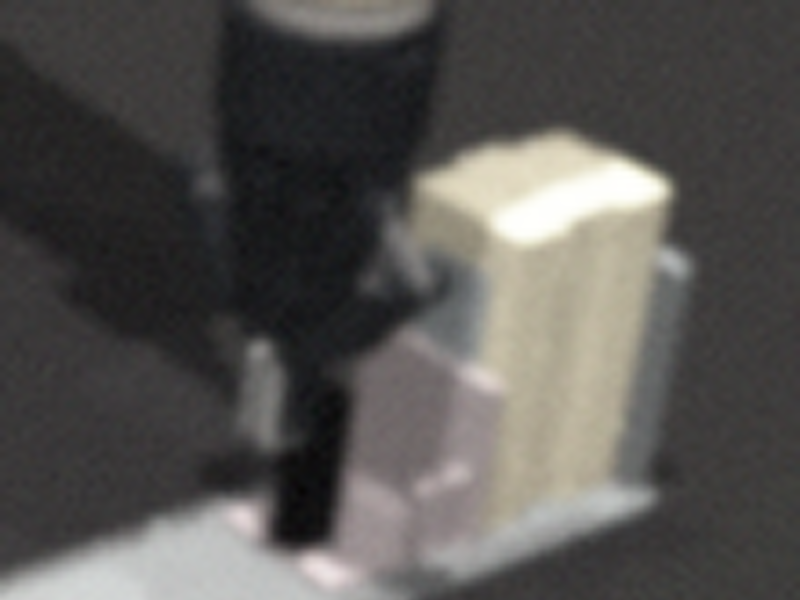

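The row looks closed and upright, and the force has jumped to 10 N. One more small nudge to confirm it is against the end plate, then back off.

```bash
python3 -m creep '[[[0.05,0,0,0,0,0,0],[0.05,0,0,0,0,0,0],[0.05,0,0,0,0,0,0],[0,0,0,0,0,0,0],[0,0,0,0,0,0,0]]]'|grep -E "tcp|contact"
python3 -m creep '[[[-0.1,0,0,0,0,0,0],[-0.2,0,0,0,0,0,0],[-0.4,0,0,0,0,0,0],[-1,0,0,0,0,0,0],[-1,0,0,0,0,0,0]]]'|grep -E "tcp|contact"
python3 -m creep '[[[0,0,-2,0,0,0,0],[0,0,-3,0,0,0,0],[0,0,-3,0,0,0,0],[0,0,-3,0,0,0,0],[0,0,-3,0,0,0,0]]]'|grep -E "tcp|contact"
for i in 1 2; do python3 -m creep '[[[-4,0,0,0,0,0,0],[-4,0,0,0,0,0,0],[-4,0,0,0,0,0,0],[-4,0,0,0,0,0,0],[-4,0,0,0,0,0,0]]]'|grep -E "tcp|contact"; done
python3 - <<'E'
from h import *
snap('top','pics/top6.png'); snap('scene','pics/scene6.png')
i=cv2.imread('pics/top6.png'); s=cv2.imread('pics/scene6.png')
o=np.zeros((600,800,3),np.uint8)
o[:,:400]=cv2.resize(i[170:290,90:170],(400,600),interpolation=cv2.INTER_CUBIC); o[:,400:]=cv2.resize(s[115:235,355:435],(400,600),interpolation=cv2.INTER_CUBIC)
cv2.imwrite('pics/crop7.png',o)
E
```

```text
tcp_pos: [530.6, 235.1, 63.7]
contact_force: [2.4, -12.6, 1.9]
tcp_pos: [536.4, 211.4, 63.6]
contact_force: [-0.2, 0.3, 0.2]
tcp_pos: [536.7, 210.7, 204.9]
contact_force: [0.2, 0.2, 0.5]
tcp_pos: [585.0, 15.1, 203.8]
contact_force: [0.3, -0.5, 0.4]
tcp_pos: [632.8, -179.4, 203.4]
contact_force: [0.9, 1.4, 0.7]
```

View pics/crop7.png

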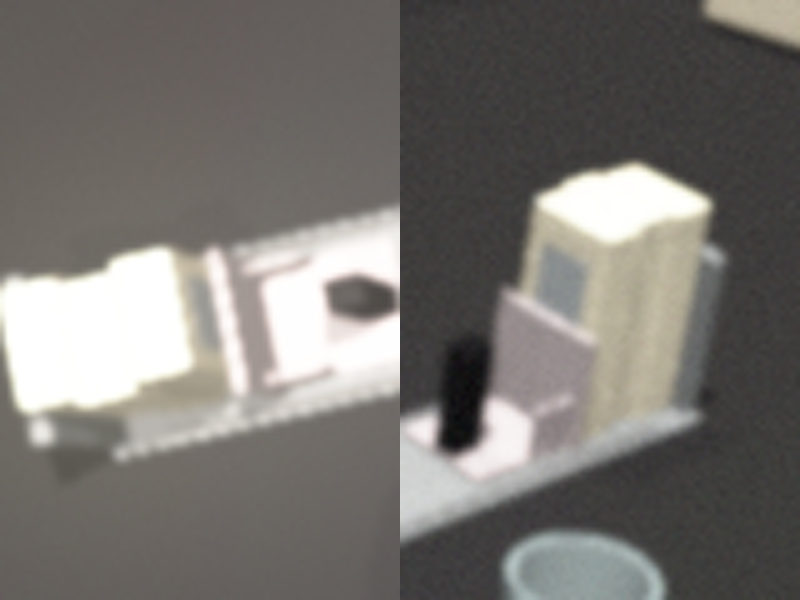

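All three cartons stand upright and touching, and the bookend face is against the row, with the robot clear. Handing in.

```bash
python3 -c "
from cell import ctrl
print(ctrl.close_job(), ctrl.read_state()['time_s'])"
```

```text
the job is handed in; nothing more can be done
the job is handed in; nothing more can be done
```

I stood the loose carton upright in the tray and released it, then slid the bookend up until the row closed, and handed the job in; in the last picture all three cartons stand with no gaps, though the middle one (carton b) sits about 4 mm sideways of the other two, as it did at the start.

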